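Snap the light board into the lantern base

ROBOT

A 6-joint arm with a two-finger parallel gripper is mounted at the origin on the work surface. World frame = base frame: x ahead of the robot, y to its left, z up, the work surface at z = 0. Lengths are in m, angles in rad, forces in N, time in s.
With the tool pointing down it reaches from about 0.3 to 0.875 m from the base axis. Payload 6.4 kg.
Tool frame: the origin (TCP) lies at the very end of the fingers, on their centre line; the grasp point (between the pads) lies manip.tcp_to_grasp behind it (manip.tcp_to_grasp is the distance from the TCP to the grasp point, in m); z points along the fingers, y is the line along which they close (so a half turn about z gives the same grasp; the last joint's range is limited). The gripper opens to 85 mm and grips with 20 to 120 N. Pads are 22 mm wide; open, the fingers measure 114 mm over their backs; the gripper's body (76 mm by 85 mm) begins 54 mm behind the grasp point. The pads swing forward as they close: fully open they stand 13 mm farther back than shut.
Start: joints at [1.069, 0.181, 1.607, -0, 1.354, -0.206], TCP at [0.168, 0.55, 0.231] pointing down, gripper open.
Joint ranges: [-2.99, 2.99], [-0.89, 2.07], [0.3, 2.58], [-1.14, 4.28], [0, 2.63], [-3.12, 3.12]. Speed limits (rad/s): [2.57, 2.57, 3.01, 3.14, 3.14, 3.14].

INTERFACE

Orientations are given as a rotation vector (axis times angle).
In Python, from station import monitor, optics, job, manip gives the robot as it stands. The module is installed in compiled form; this text tells all that it offers.
- The arm moves only by the tool drive_tool, never from a script. Its argument "increments" is a list of rows, each a list of 7 numbers: the shift along the tool's x, y, z in m, then the turn, a rotation vector about the tool's x, y, z in rad, then the closure, from -1 (fully open) to 1 (shut). A call has 1 to 8 rows; each row shifts and turns the commanded pose from where the row before left it, along the tool's axes as they then stand; what a row does not reach is not made up. A row lasts 1/12 s, in which the tool goes at most 41.7 mm and 7.16 degrees, less where a joint would pass 70% of its speed; a pose out of reach is approached as far as the arm can. A call with a gripper value outside its range is refused whole. The fingers move at their own pace and stop on an object; the grip force is fixed at half the most. Time passes only in rows, so rows that do not move let the fingers close. It gives the time, the measured TCP pose, the force, the opening and the grip force at its end, in the units of the state.
- monitor.get_state(): the state, without advancing time (a new reading comes with each control period).
- optics.get_image(name): name is "side" or "top"; returns (picture, depth): 400x640x3 uint8, red, green, blue; 400x640 float32, m along the optical axis (not along the pixel's ray), 0 where there is no reading.
- optics.camera_params(name): a dict with "fx", "fy", "cx", "cy" (pixels), "dist" ([k1, k2, p1, p2, k3] as OpenCV has them; the pictures are not rectified), "camera_from_world" (4x4, takes a point from world to camera coordinates). Camera axes: x right, y up, looking along -z (the intrinsics and any distortion apply to the point x, -y, -z); pixel columns grow to the right and rows downward; lengths in m; the calibration is good to about 2 mm. A picture is of the moment at which its call begins. camera_params takes no time and is no camera call.
- job.job_done(): hands the job in; it is judged then, once.
The state is a dict: "clock": time; "qpos": joint angles; "joint_velocities": joint speeds; "tau": joint torques, N m; "tcp_pos": TCP position; "tcp_rot": TCP orientation; "wrist_force": force on the tool from outside, world axes, zero at the start; "moment": the same for the moment, N m; "grip_width": finger opening in m; "grip_force": force on a finger pad.
Only numpy, scipy, OpenCV 4.12 (cv2) and the standard library are available. Lean on these libraries where they do the work, as an engineer would, in place of code of your own. Each camera call takes 0.05 s, during which the arm holds its last target. There are 200 camera calls.

TASK

Fit the green light board into the plywood lantern base: set it on the four white snap pins the way its holes match, then press it down evenly, a little on one side and a little on the other, until every pin has clicked through and the board stays fully home. Press firmly but do not force it and keep it nearly level. Leave the other craft things where they are and take your hand away at the end.

Things in the scene. Friction and masses are not known exactly. Their poses are not given: they have to be found in the camera images.
- board: loose green light board, 130 (x) x 100 (y) x 3 mm, lying flat, about 120 g. Origin: centre of its underside, z up. On top in the middle a black battery box, 60 (x) x 32 (y) x 18 mm, to hold it by; a 4 mm high red switch at corner (-56,-44). Four round 10.5 mm holes. It is spoilt if pressed onto the base with over 30 N or if it tips over 0.085 rad (5 degrees) on the pins
- base: plywood lantern base, 190 (x) x 150 (y) x 12 mm, 6 mm rim (gap at the switch corner), fixed to the table. Origin: centre of its underside. Four snap pins in the pattern of the holes: the board fits only one way round, axes along the base's. Board on the pin tips: underside about 7 mm above the collars; it clicks about 0.6 mm above them and stays there
- hole0 (a point): centre of hole 0 at the underside of the board, at x 50, y 38 mm in the board's frame; it goes on pin 0
- pin0 (a point): axis of snap pin 0 at the top of its collar, 22 mm above the table, at x 50, y 38 mm on the base. All pins alike: 16 mm collar; soft black washer 3.5 mm high that the board squeezes and that lifts it again unless the pin clicks; springy white arrow head 14 mm wide, its tip 14 mm above the collar, that closes as the hole slides down it and snaps out over the board
- hole1 (a point): centre of hole 1 at the underside of the board, at x -50, y 38 mm in the board's frame; it goes on pin 1
- pin1 (a point): axis of snap pin 1 at the top of its collar, 22 mm above the table, at x -50, y 38 mm on the base. Force at each pin: about 5 to 9 N to get the hole past the head (some 3.5 mm down), then 7 to 9 N against the washer to click
- hole2 (a point): centre of hole 2 at the underside of the board, at x -36, y -38 mm in the board's frame; it goes on pin 2
- pin2 (a point): axis of snap pin 2 at the top of its collar, 22 mm above the table, at x -36, y -38 mm on the base
- hole3 (a point): centre of hole 3 at the underside of the board, at x 36, y -38 mm in the board's frame; it goes on pin 3
- pin3 (a point): axis of snap pin 3 at the top of its collar, 22 mm above the table, at x 36, y -38 mm on the base
- paint_can: bystander: white and blue paint can, 103 mm across, 120 mm high; origin: centre of its underside
- can_lid: bystander: paint-smeared steel can lid, 92 mm across, 5 mm thick, lying flat; origin: centre of its underside
- brush_a: bystander: yellow paint brush lying flat, 180 mm long, 18 mm wide; origin: under its middle
- brush_b: bystander: red paint brush lying flat, 180 mm long, 18 mm wide; origin: under its middle
- cone_a: bystander: brown pine cone, 55 mm across, 46 mm high; origin: centre of its underside
- cone_b: bystander: white-tipped pine cone, 60 mm across, 50 mm high; origin: centre of its underside
- cone_c: bystander: white-tipped pine cone, 54 mm across, 43 mm high; origin: centre of its underside
There are look-alikes about, which are no part of the job. Of the things that look like the board, the largest one is meant.

How it is judged:
At the end, for the whole second after the job is handed in: at all four pins the underside of the board is less than 1.5 mm above the collar and the hole is within 3 mm of the pin's axis; the board is at rest and the fingers are off it (z of hole0 in the frame of pin0 below 0.0015 m and horizontal distance between hole0 and pin0 below 0.003 m and z of hole1 in the frame of pin1 below 0.0015 m and horizontal distance between hole1 and pin1 below 0.003 m and z of hole2 in the frame of pin2 below 0.0015 m and horizontal distance between hole2 and pin2 below 0.003 m and z of hole3 in the frame of pin3 below 0.0015 m and horizontal distance between hole3 and pin3 below 0.003 m and contact force between the fingers and board below 0.3 N and linear speed of board below 0.01 m/s); the robot touches nothing.
It fails at once if the board is pressed too hard: the fingers bear on it with over 30 N while the base also bears on it with over 30 N (summed over all contacts) (contact force between the fingers and board above 30 N and contact force between board and base above 30 N).
It fails at once if the board tips more than 0.085 rad (about 5 degrees) while it is over the base (horizontal distance between board and base below 0.025 m and height (world z) of board below 0.04 m and angle between board's own z axis and vertical above 0.085 rad).
It fails at once if a bystander is moved more than 20 mm (distance of any of paint_can, can_lid, brush_a, brush_b, cone_a, cone_b, cone_c from where it was at the start of the episode above 0.02 m).
It also fails if it takes over 66 s, if anything falls off the work surface, if the arm or the gripper's body presses on something with over 40 N, if the wrist force passes 120 N, or if a joint passes its speed limit or range.

## Working session

There is one attempt and no reset: what is moved stays moved. The work goes in short steps, Python scripts to look and compute and a tool call to move; the robot and the scene stay as the last step left them, time stands still between calls to the robot, and variables do not carry over. Pictures are saved under pics/ and viewed, at most 10 in all, crops included, and the job is handed in when it is done.

Besides the shell and the picture viewer there is one more tool, called after "Request:" as name(argument=value, ...) on one line, values as JSON. drive_tool: Moves the arm, as the interface text tells. Its arguments: {"type":"object","properties":{"increments":{"type":"array"}},"required":["increments"]}

```bash
mkdir -p pics; cat > h.py <<'E'
import numpy as np,cv2
from station import monitor,optics,job,manip
def cam(n):
    p=optics.camera_params(n);K=np.array([[p['fx'],0,p['cx']],[0,p['fy'],p['cy']],[0,0,1.]])
    return K,np.array(p['dist'],float),np.array(p['camera_from_world'])
def unproj(n,uv,d):
    K,D,T=cam(n);q=cv2.undistortPoints(np.float64(uv).reshape(-1,1,2),K,D)[:,0]
    d=np.ravel(d);c=np.c_[q[:,0]*d,-q[:,1]*d,-d,np.ones(len(d))]
    return (c@np.linalg.inv(T).T)[:,:3]
def ray(n,uv,z):
    a=unproj(n,uv,np.full(len(uv),.1));b=unproj(n,uv,np.full(len(uv),1.))
    t=(z-a[:,2])/(b[:,2]-a[:,2]);return a+t[:,None]*(b-a)
def proj(n,P):
    K,D,T=cam(n);c=(np.c_[P,np.ones(len(P))]@T.T)[:,:3]*[1,-1,-1]
    return cv2.projectPoints(c,np.zeros(3),np.zeros(3),K,D)[0][:,0]
def grab(n,tag):
    im,d=optics.get_image(n);cv2.imwrite(f'pics/{tag}.png',im[...,::-1]);np.savez(f'{tag}.npz',im=im,d=d);return im,d
E
python3 - <<'E'
from h import *
np.set_printoptions(precision=4,suppress=True)
for n in('top','side'):
    grab(n,n+'0');K,D,T=cam(n);print(n,K[0,0],D,np.linalg.inv(T)[:3])
print(manip.tcp_to_grasp);print(monitor.get_state())
E
```

```text
top 421.7257178877315 [-0.092  0.     0.     0.     0.   ] [[ 0.016   0.9937 -0.1108  0.446 ]
 [-0.9999  0.0163  0.0021  0.0092]
 [ 0.0039  0.1108  0.9938  1.1761]]
side 363.37308786585197 [0.0232 0.     0.     0.     0.    ] [[-0.9876  0.1001 -0.1211  0.4412]
 [-0.1566 -0.6944  0.7024  0.7004]
 [-0.0138  0.7126  0.7014  0.7686]]
0.0187
{'clock': 0.1, 'qpos': array([ 1.0687,  0.1815,  1.6079,  0.    ,  1.3538, -0.2063]), 'joint_velocities': array([-0.0008, -0.0004, -0.0042,  0.0002, -0.0006,  0.0007]), 'tau': array([  0.0016, -44.5874, -35.2243,  -0.0001,   0.0041,  -0.    ]), 'tcp_pos': array([0.1674, 0.5496, 0.2305]), 'tcp_rot': array([-0.4628, -3.1068,  0.0022]), 'wrist_force': array([-0.8914,  0.3867,  0.0363]), 'moment': array([ 0.011 , -0.0069,  0.0151]), 'grip_force': 0.0, 'grip_width': 0.08555716242567284}
```

View pics/top0.png

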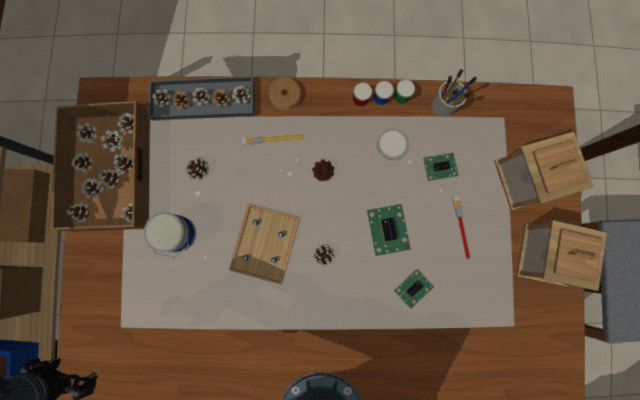

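View pics/side0.png

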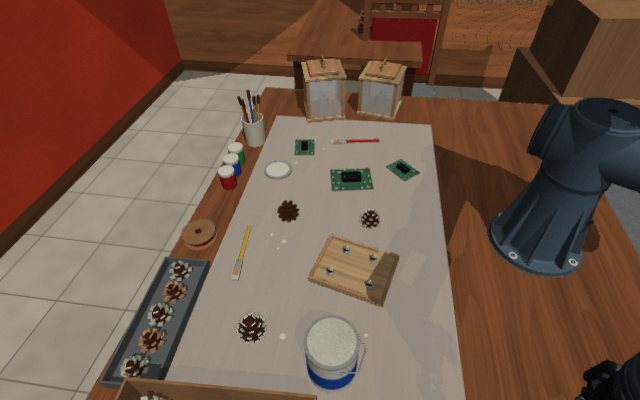

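Top view candidates for the board: (389,230), the largest, and two small look-alikes at (441,166) and (414,289). In the side view the same things are at (351,180), (304,147) and (402,169). The base is at (265,243) in the top view. I choose (389,230) and will check it in a close crop.

```bash
python3 - <<'E'
import cv2,numpy as np
t=cv2.imread('pics/top0.png');s=cv2.imread('pics/side0.png')
def c(im,x,y,w,h): return cv2.resize(im[y:y+h,x:x+w],(400,300),interpolation=cv2.INTER_CUBIC)
cv2.imwrite('pics/crop0.png',np.vstack([np.hstack([c(t,349,200,80,60),c(t,215,196,108,81)]),np.hstack([c(s,311,150,80,60),c(s,302,229,108,81)])]))
E
```

```text
(no output)
```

View pics/crop0.png

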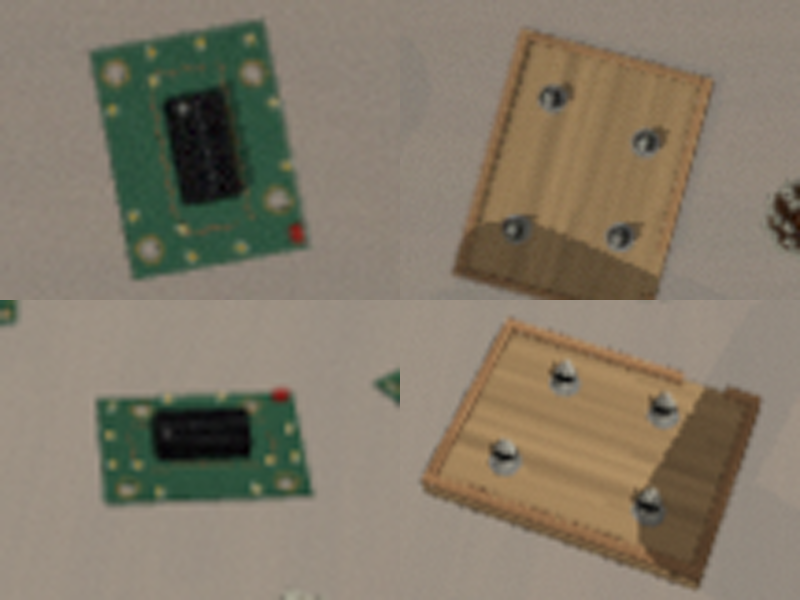

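The crop confirms the green board at top (389,230), with the red switch at its lower right corner, about (408,247). The base's wide pin pair is on the left (world +y), and the rim gap is at the lower right corner. Next I fit both poses from the two views.

```bash
cat >> h.py <<'E'
from scipy.optimize import least_squares
S=8
def mask(im,c,r,f):
    x,y=c;x0,y0=x-r,y-r
    big=cv2.resize(im[y0:y+r,x0:x+r],None,fx=S,fy=S,interpolation=cv2.INTER_CUBIC)
    m=f(cv2.GaussianBlur(big,(0,0),3).astype(int)).astype(np.uint8)
    return m,np.array([x0,y0])
def topx(P,o): return (np.asarray(P,float)+.5)/S-.5+o
def outline(m,o):
    cs,_=cv2.findContours(m,cv2.RETR_EXTERNAL,cv2.CHAIN_APPROX_NONE);c=max(cs,key=cv2.contourArea)
    return topx(cv2.convexHull(c)[:,0],o),topx(c[:,0],o)
def green(b): return (b[...,1]-b[...,0]>12)|(b.max(-1)<50)|(b[...,0]-b[...,1]>60)
E
cat > m1.py <<'E'
from h import *
np.set_printoptions(precision=4,suppress=True)
I={n:np.load(n+'0.npz') for n in('top','side')}
print('BOARD')
for n,c in(('top',(389,230)),('side',(351,180))):
    m,o=mask(I[n]['im'],c,34,green)
    h,ct=outline(m,o)
    cv2.imwrite(f'pics/m_{n}.png',m*255)
    for z in(.0,.003):
        P=ray(n,h,z)[:,:2];r=cv2.minAreaRect((P*1000).astype(np.float32));print(n,z,r)
def pinm(b): return ((b[...,0]-b[...,2])<14)
print('PINS')
pz={'top':[(256,222),(281,234),(246,258),(274,260)]}
pz['top']=[(215+(u-400)/3.7,196+v/3.7) for u,v in((553,97),(645,140),(514,228),(618,235))]
pz['side']=[(302+(u-400)/3.7,229+(v-300)/3.7) for u,v in((565,377),(663,408),(505,457),(649,504))]
for n in pz:
    d=I[n]['d'];im=I[n]['im']
    for u,v in pz[n]:
        m,o=mask(im,(round(u),round(v)),8,pinm)
        k,l,st,ce=cv2.connectedComponentsWithStats(m);j=1+np.argmin(np.hypot(*(ce[1:]-64).T)-st[1:,4]/100)
        uv=topx(ce[j],o);x,y=np.round(uv).astype(int)
        print(n,(round(u,1),round(v,1)),uv,st[j,4]/64,st[j,:4]/S,'ray z26',ray(n,[uv],.026)[0],'depth',unproj(n,[uv],[d[y,x]])[0])
# depth heights
for n,px in(('top',[(389,228),(380,250),(258,240)]),('side',[(351,176),(340,187),(345,270)])):
    print(n,unproj(n,px,[np.median(I[n]['d'][y-1:y+2,x-1:x+2]) for x,y in px]))
E
python3 m1.py
```

```text
BOARD
top 0.0 ((505.2943420410156, -181.02560424804688), (130.30068969726562, 100.07408142089844), 11.222387313842773)
top 0.003 ((505.1431884765625, -180.54031372070312), (129.9683074951172, 99.8188247680664), 11.222376823425293)
side 0.0 ((507.2447509765625, -181.60214233398438), (130.78033447265625, 102.90792846679688), 11.52212142944336)
side 0.003 ((506.98699951171875, -178.15957641601562), (130.2698516845703, 102.50630950927734), 11.52208423614502)
PINS
top (256.4, 222.2) [256.0385 222.1294] 29.203125 [5.25  5.625 6.5   6.125] ray z26 [0.5178 0.1852 0.026 ] depth [0.5177 0.1848 0.0284]
top (281.2, 233.8) [281.0898 234.1274] 30.796875 [5.625 5.5   6.125 6.25 ] ray z26 [0.4863 0.1157 0.026 ] depth [0.4861 0.1153 0.0303]
top (245.8, 257.6) [246.1635 257.3396] 35.109375 [5.25 4.5  6.75 7.  ] ray z26 [0.4216 0.2092 0.026 ] depth [0.4215 0.2099 0.022 ]
top (273.9, 259.5) [274.2522 259.5102] 33.21875 [5.625 4.625 6.25  6.875] ray z26 [0.4172 0.1326 0.026 ] depth [0.4174 0.1319 0.0319]
side (346.6, 249.8) [345.957  250.5306] 26.859375 [4.25  5.625 6.625 6.125] ray z26 [0.4876 0.1273 0.026 ] depth [0.4878 0.125  0.0229]
side (373.1, 258.2) [372.649  259.1679] 31.84375 [4.75  6.    6.875 6.875] ray z26 [0.4186 0.1444 0.026 ] depth [0.4184 0.1402 0.0204]
side (330.4, 271.4) [329.7411 271.8684] 31.546875 [4.75 5.5  7.25 7.  ] ray z26 [0.519  0.1975 0.026 ] depth [0.5191 0.197  0.0252]
side (369.3, 284.1) [368.8271 285.39  ] 44.3125 [4.375 5.625 7.875 8.   ] ray z26 [0.4227 0.2213 0.026 ] depth [0.4226 0.2195 0.0233]
top [[ 0.5078 -0.1793  0.0221]
 [ 0.4474 -0.1576  0.0016]
 [ 0.4695  0.1802  0.0129]]
side [[ 0.506  -0.1694  0.0221]
 [ 0.536  -0.1341  0.0034]
 [ 0.4839  0.1763  0.011 ]]
```

```bash
cat >> h.py <<'E'
from scipy.spatial.transform import Rotation as R
def rz(a): return np.array([[np.cos(a),-np.sin(a)],[np.sin(a),np.cos(a)]])
def plan(xyz,yaw):
    """yaw: world angle of tool y line (mod pi), tool straight down. prints the turn (tool frame), then the shift in tool axes after the turn"""
    s=monitor.get_state();A=R.from_rotvec(s['tcp_rot'])
    best=None
    for k in(0,1):
        y=np.array([np.cos(yaw+k*np.pi),np.sin(yaw+k*np.pi),0]);z=np.array([0,0,-1.]);B=R.from_matrix(np.c_[np.cross(y,z),y,z])
        t=(A.inv()*B).as_rotvec()
        if best is None or np.linalg.norm(t)<np.linalg.norm(best[0]): best=(t,B)
    d=np.array(xyz)-s['tcp_pos']
    print('pos',s['tcp_pos'],'turn',best[0],'shift after turn',best[1].inv().apply(d),'clock',s['clock'],'q6',s['qpos'][5],'F',s['wrist_force'])
E
cat > m2.py <<'E'
from m1 import *
M=np.array([[50,38],[-50,38],[-36,-38],[36,-38]])/1000
UV={'top':np.array([[256.04,222.13],[246.16,257.34],[274.25,259.51],[281.09,234.13]]),'side':np.array([[329.74,271.87],[368.83,285.39],[372.65,259.17],[345.96,250.53]])}
def f(p,ns):
    W=np.c_[M@rz(p[2]).T+p[:2],np.full(4,p[3] if len(p)>3 else .027)]
    return np.concatenate([(proj(n,W)-UV[n]).ravel() for n in ns])
print('BASE')
for ns,p0 in((['top'],[.465,.16,-.24]),(['side'],[.465,.16,-.24]),(['top','side'],[.465,.16,-.24,.027])):
    r=least_squares(f,p0,args=(ns,));print(ns,r.x,np.abs(r.fun).max())
wood=lambda b:(b[...,0]-b[...,2]>22)|((b[...,0]-b[...,2])/(b.sum(-1)+1)>.1)
for n,c,z in(('top',(265,243),.018),('side',(354,268),.018)):
    m,o=mask(I[n]['im'],c,54,wood);h,_=outline(m,o)
    print(n,cv2.minAreaRect((ray(n,h,z)[:,:2]*1000).astype(np.float32)))
plan([.5055,-.1805,.12],np.pi/2+.197)
E
python3 m2.py | sed -n '/BASE/,$p'
```

```text
BASE
['top'] [ 0.4607  0.1605 -0.242 ] 0.22960468452873783
['side'] [ 0.4619  0.1733 -0.2398] 0.2671930532559941
['top', 'side'] [ 0.4617  0.1626 -0.2408  0.0119] 0.5036268740947776
top ((497.8669738769531, 182.5834503173828), (299.03466796875, 260.721435546875), 77.54109954833984)
side ((459.1346435546875, 148.8952178955078), (305.7490539550781, 326.1895446777344), 8.270376205444336)
pos [0.1674 0.5496 0.2305] turn [-0.0014 -0.0007 -0.4928] shift after turn [-0.1887 -0.7822  0.1105] clock 0.1 q6 -0.20633383999291932 F [-0.8914  0.3867  0.0363]
```

```bash
cat > m3.py <<'E'
from h import *
I={n:np.load(n+'0.npz') for n in('top','side')}
for n,c in(('top',(265,243)),('side',(354,268))):
  for th in(.12,.15,.18,.21):
    m,o=mask(I[n]['im'],c,54,lambda b:(b[...,0]-b[...,2])/(b.sum(-1)+1.)>th);h,_=outline(m,o)
    print(n,th,cv2.minAreaRect((ray(n,h,.018)[:,:2]*1000).astype(np.float32)))
E
python3 m3.py
```

```text
top 0.12 ((461.05633544921875, 162.56448364257812), (150.6634979248047, 189.2750701904297), 76.05931854248047)
top 0.15 ((461.0329284667969, 162.39120483398438), (148.83843994140625, 187.54029846191406), 76.097412109375)
top 0.18 ((461.00048828125, 162.19100952148438), (146.9250030517578, 185.64907836914062), 76.16431427001953)
top 0.21 ((378.1741027832031, 196.52337646484375), (24.210390090942383, 5.481060981750488), 74.5086441040039)
side 0.12 ((462.72308349609375, 168.16537475585938), (158.36221313476562, 190.48606872558594), 76.09461975097656)
side 0.15 ((462.7082824707031, 168.27862548828125), (156.28726196289062, 189.0980682373047), 76.08375549316406)
side 0.18 ((462.6510925292969, 168.28311157226562), (153.76853942871094, 187.77191162109375), 76.09309387207031)
side 0.21 ((462.1627197265625, 167.4932861328125), (149.99740600585938, 185.90684509277344), 76.12104034423828)
```

Request:
drive_tool(increments=[[0,-0.04,0,0,0,-0.12,-1],[0,-0.04,0,0,0,-0.12,-1],[0,-0.04,0,0,0,-0.12,-1],[0,-0.04,0,0,0,-0.12,-1],[0,-0.04,0,0,0,-0.013,-1],[-0.02,-0.041,0,0,0,0,-1],[-0.02,-0.041,0,0,0,0,-1],[-0.02,-0.041,0,0,0,0,-1]])

```text
clock: 0.77
tcp_pos: [0.2323, 0.2523, 0.2312]
tcp_rot: [-0.312, 3.125, 0.001]
wrist_force: [2.4, 0.2, 0.1]
grip_width: 0.0857
grip_force: 0.0
```

```bash
python3 - <<'E'
from h import *
np.set_printoptions(precision=4,suppress=True)
d=np.load('top0.npz');im=d['im'];D=d['d']
M=np.array([[50,38],[-50,38],[-36,-38],[36,-38]])/1000
C=M@rz(-.242).T+[.461,.162]
vv,uu=np.mgrid[215:272,235:300];P=unproj('top',np.c_[uu.ravel(),vv.ravel()],D[215:272,235:300].ravel())
Q=[]
for c in C:
    s=(np.hypot(*(P[:,:2]-c).T)<.014)&(P[:,2]>.018);Q.append(P[s,:2].mean(0));print(s.sum(),P[s].mean(0),P[s,2].max())
Q=np.array(Q);print((Q-M@rz(-.242).T).mean(0))
# bright tip per pin in both views
for n,uv in(('top',proj('top',np.c_[C,[.034]*4])),('side',proj('side',np.c_[C+[.0015,0],[.034]*4]))):
    T=[]
    for c in uv:
        m,o=mask(np.load(n+'0.npz')['im'],tuple(np.round(c).astype(int)),6,lambda b:b.sum(-1)); 
    	
        g=cv2.resize(np.load(n+'0.npz')['im'][o[1]:o[1]+12,o[0]:o[0]+12],None,fx=S,fy=S,interpolation=cv2.INTER_CUBIC).astype(float)
        w=g[...,2];w=w-np.median(w);w[w<.6*w.max()]=0
        k,l,st,ce=cv2.connectedComponentsWithStats((w>0).astype(np.uint8));j=1+st[1:,4].argmax()
        T.append(topx(ce[j],o))
    T=np.array(T);W=ray(n,T,.033)[:,:2];print(n,T.round(1).tolist(),W.tolist(),(W-M@rz(-.242).T).mean(0))
plan([.5055,-.1805,.06],np.pi/2+.197)
E
```

```text
26 [0.5185 0.1873 0.0275] 0.039356965324962356
28 [0.4211 0.2126 0.028 ] 0.03803547973143706
28 [0.4165 0.1345 0.0271] 0.03568978378277743
26 [0.4865 0.1171 0.0285] 0.04087248402386234
[0.4606 0.1629]
top [[254.3, 223.4], [244.7, 253.8], [273.3, 262.1], [279.9, 234.8]] [[0.5138755032533427, 0.18887774933357573], [0.4313126494725039, 0.2121950606410891], [0.4103647844156127, 0.13424460868012045], [0.4842586873328728, 0.11819792098396287]] [0.46   0.1634]
side [[331.2, 268.1], [369.4, 281.1], [374.5, 255.5], [347.3, 246.7]] [[0.5163792276147154, 0.19108946302477914], [0.42244213458341134, 0.2140872685223572], [0.4149631050073618, 0.1377365999642296], [0.48515292761465334, 0.12018334454877555]] [0.4597 0.1658]
pos [0.2323 0.2523 0.2312] turn [0.0002 0.0009 0.0021] shift after turn [-0.1832 -0.4779  0.1712] clock 0.7667 q6 -1.293940379424542 F [2.3508 0.1625 0.1341]
```

Request:
drive_tool(increments=[[-0.0153,-0.0398,0,0,0,0,-1],[-0.0153,-0.0398,0,0,0,0,-1],[-0.0153,-0.0398,0,0,0,0,-1],[-0.0153,-0.0398,0,0,0,0,-1],[-0.0153,-0.0398,0,0,0,0,-1],[-0.0153,-0.0398,0,0,0,0,-1],[-0.0153,-0.0398,0,0,0,0,-1],[-0.0153,-0.0398,0,0,0,0,-1]])

```text
clock: 1.43
tcp_pos: [0.411, -0.0301, 0.2311]
tcp_rot: [-0.308, 3.126, 0.0]
wrist_force: [0.7, 1.2, 0.7]
grip_width: 0.0853
grip_force: 0.0
```

Request:
drive_tool(increments=[[-0.0153,-0.0398,0.02,0,0,0,-1],[-0.0153,-0.0398,0.03,0,0,0,-1],[-0.0153,-0.0398,0.03,0,0,0,-1],[-0.0153,-0.0398,0.03,0,0,0,-1],[0,0,0.03,0,0,0,-1],[0,0,0.02,0,0,0,-1],[0,0,0,0,0,0,-1],[0,0,0,0,0,0,-1]])

```text
clock: 2.1
tcp_pos: [0.4843, -0.1455, 0.0906]
tcp_rot: [0.309, -3.123, -0.004]
wrist_force: [-0.1, 0.5, 0.8]
grip_width: 0.0854
grip_force: 0.0
```

```bash
python3 - <<'E'
from h import *
np.set_printoptions(precision=4,suppress=True)
plan([.5053,-.1805,.005],np.pi/2+.197)
E
```

```text
pos [ 0.4843 -0.1455  0.0906] turn [ 0.0025 -0.0028 -0.    ] shift after turn [-0.0138 -0.0384  0.0856] clock 2.1 q6 -2.2948781470019166 F [-0.0968  0.4509  0.7839]
```

Request:
drive_tool(increments=[[-0.007,-0.0192,0.0,0.0025,-0.0028,0,-1],[-0.0068,-0.0192,0.0,0,0,0,-1],[0,0,0.03,0,0,0,-1],[0,0,0.03,0,0,0,-1],[0,0,0.015,0,0,0,-1],[0,0,0,0,0,0,-1],[0,0,0,0,0,0,-1]])

```text
clock: 2.68
tcp_pos: [0.5074, -0.1812, 0.018]
tcp_rot: [-0.31, 3.122, -0.004]
wrist_force: [-0.6, 0.8, -0.0]
grip_width: 0.0856
grip_force: 0.0
```

```bash
python3 - <<'E'
from h import *
np.set_printoptions(precision=4,suppress=True)
plan([.5053,-.1805,.005],np.pi/2+.197)
im,_=grab('side','side1');cv2.imwrite('pics/s1.png',cv2.resize(im[120:220,290:420,::-1],(780,600),interpolation=cv2.INTER_CUBIC))
E
```

```text
pos [ 0.5074 -0.1812  0.018 ] turn [-0.0032  0.0035  0.0009] shift after turn [0.0019 0.0011 0.013 ] clock 2.6833 q6 -2.3322903671161352 F [-0.5841  0.752  -0.0374]
```

View pics/s1.png

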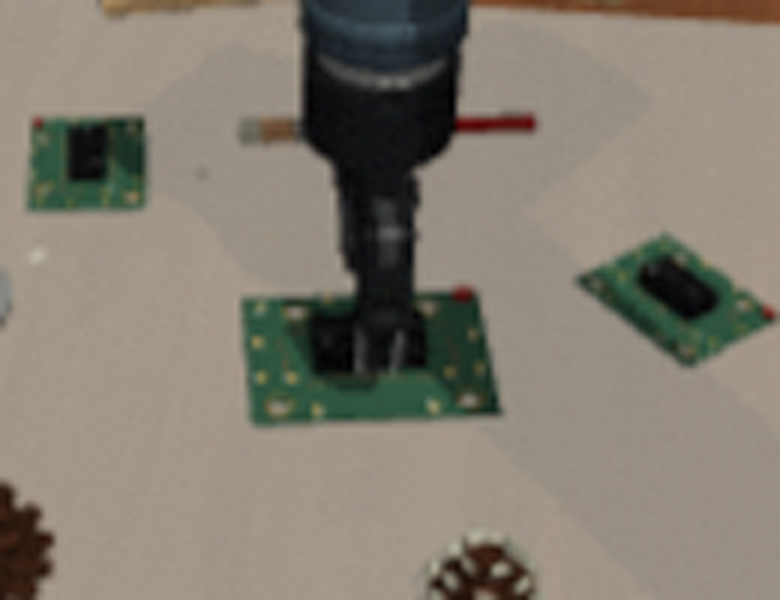

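The fingers straddle the battery box at crop (375,345), with the near finger in front of it. I lower to about z 6 mm and close.

Request:
drive_tool(increments=[[0.0015,0.001,0.006,-0.003,0.0035,0,-1],[0,0,0.006,0,0,0,-1],[0,0,0,0,0,0,0],[0,0,0,0,0,0,1],[0,0,0,0,0,0,1],[0,0,0,0,0,0,1],[0,0,0,0,0,0,1],[0,0,0,0,0,0,1]])

```text
clock: 3.4
tcp_pos: [0.5056, -0.1809, 0.0053]
tcp_rot: [-0.309, 3.126, -0.0]
wrist_force: [-0.1, -0.4, 3.7]
grip_width: 0.0302
grip_force: 61.2
```

Request:
drive_tool(increments=[[0,0,0,0,0,0,1],[0,0,0,0,0,0,1],[0,0,0,0,0,0,1],[0,0,0,0,0,0,1]])

```text
clock: 3.73
tcp_pos: [0.5056, -0.1809, 0.0053]
tcp_rot: [-0.309, 3.126, -0.001]
wrist_force: [0.0, 0.3, 5.6]
grip_width: 0.0304
grip_force: 61.3
```

Request:
drive_tool(increments=[[0,0,-0.01,0,0,0,1],[0,0,-0.025,0,0,0,1],[0,0,-0.03,0,0,0,1],[0,0,-0.03,0,0,0.1,1],[0,0,0,0,0,0.11,1],[0,0,0,0,0,0.11,1],[0,0,0,0,0,0.12,1],[0,0,0,0,0,0,1]])

```text
clock: 4.4
tcp_pos: [0.5048, -0.1803, 0.1]
tcp_rot: [-0.387, -3.117, -0.001]
wrist_force: [-0.0, 0.2, -1.2]
grip_width: 0.0305
grip_force: 60.7
```

```bash
python3 - <<'E'
from h import *
np.set_printoptions(precision=4,suppress=True)
plan([.461,.1625,.1],np.pi/2-.242)
E
```

```text
pos [ 0.5048 -0.1803  0.1   ] turn [ 0.0003 -0.0012 -0.005 ] shift after turn [0.1247 0.3223 0.    ] clock 4.4 q6 -1.8883102709570518 F [-0.0399  0.241  -1.1773]
```

Request:
drive_tool(increments=[[0.006,0.015,0,0,0,-0.005,1],[0.0113,0.0293,0,0,0,0,1],[0.0113,0.0293,0,0,0,0,1],[0.0113,0.0293,0,0,0,0,1],[0.0113,0.0293,0,0,0,0,1],[0.0113,0.0293,0,0,0,0,1],[0.0113,0.0293,0,0,0,0,1],[0.0113,0.0293,0,0,0,0,1]])

```text
clock: 5.07
tcp_pos: [0.473, 0.0556, 0.0996]
tcp_rot: [-0.366, -3.118, -0.001]
wrist_force: [-0.1, 0.8, -2.1]
grip_width: 0.0306
grip_force: 60.6
```

Request:
drive_tool(increments=[[0.0113,0.0293,0,0,0,0,1],[0.0113,0.0293,0,0,0,0,1],[0.0113,0.0293,0,0,0,0,1],[0.0055,0.0143,0,0,0,0,1],[0,0,0,0,0,0,1],[0,0,0,0,0,0,1]])

```text
clock: 5.57
tcp_pos: [0.4591, 0.1631, 0.0996]
tcp_rot: [-0.364, -3.119, 0.0]
wrist_force: [-0.1, 0.1, -0.7]
grip_width: 0.0304
grip_force: 60.6
```

```bash
python3 - <<'E'
from h import *
np.set_printoptions(precision=4,suppress=True)
plan([.461,.1625,.1],np.pi/2-.242)
grab('top','top2');im,d=grab('side','side2');cv2.imwrite('pics/s2.png',cv2.resize(im[180:320,270:450,::-1],(771,600),interpolation=cv2.INTER_CUBIC))
E
```

```text
pos [0.4591 0.1631 0.0996] turn [-0.0003 -0.0018  0.0097] shift after turn [-0.002  -0.0001 -0.0004] clock 5.5667 q6 -1.2418196893263527 F [-0.054   0.1208 -0.6832]
```

View pics/s2.png

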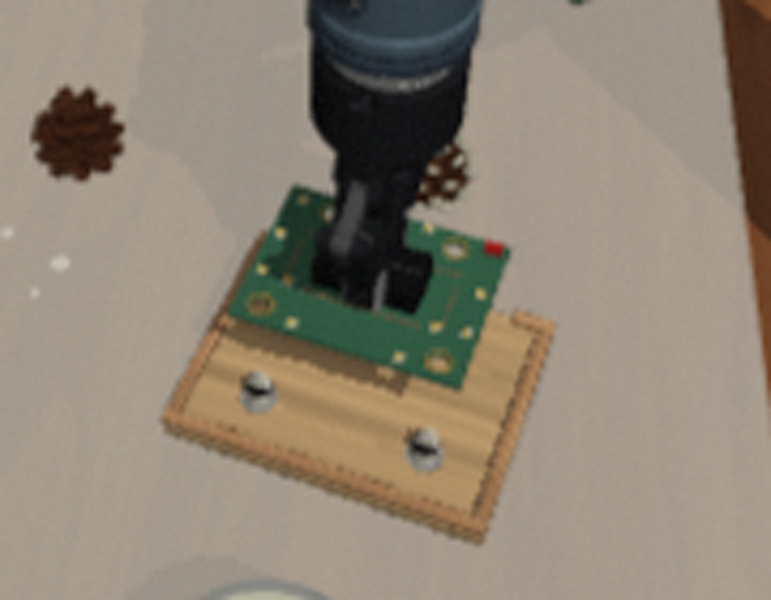

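The board is held level over the base. Its red switch is at crop (493,248), towards the rim gap. I check its pose in the hand.

```bash
cat > m4.py <<'E'
from h import *
import sys
np.set_printoptions(precision=4,suppress=True)
tag,z=sys.argv[1],float(sys.argv[2])
g=lambda b:((b[...,1]-b[...,0]>12)&(b[...,1]-b[...,2]>5))
for n in('top','side'):
    im=np.load(n+tag+'.npz')['im'];c=proj(n,[[.46,.162,z]])[0].astype(int)
    m,o=mask(im,tuple(c),36,lambda b:g(b)|(b[...,0]-b[...,1]>70))
    m=cv2.morphologyEx(m,cv2.MORPH_OPEN,np.ones((5,5)))
    k,l,st,ce=cv2.connectedComponentsWithStats(m)
    ys,xs=np.nonzero(np.isin(l,[j for j in range(1,k) if st[j,4]>150]))
    h=topx(cv2.convexHull(np.c_[xs,ys].astype(np.int32))[:,0],o)
    P=(ray(n,h,z)[:,:2]*1000).astype(np.float32);print(n,cv2.minAreaRect(P))
    cv2.imwrite(f'pics/mk_{n}.png',m*255)
E
python3 m4.py 2 .098
```

```text
top ((459.6985778808594, 159.93922424316406), (97.71487426757812, 128.86070251464844), 78.3392105102539)
side ((461.00494384765625, 163.501220703125), (101.43179321289062, 130.42613220214844), 77.03754425048828)
```

Request:
drive_tool(increments=[[-0.0014,0.0007,0,-0.0003,-0.0018,0.014,1],[0,0,0.015,0,0,0,1],[0,0,0.02,0,0,0,1],[0,0,0.014,0,0,0,1],[0,0,0,0,0,0,1],[0,0,0,0,0,0,1]])

```text
clock: 6.17
tcp_pos: [0.4613, 0.1615, 0.0504]
tcp_rot: [-0.397, -3.115, 0.0]
wrist_force: [1.3, -0.0, -0.4]
grip_width: 0.0304
grip_force: 60.6
```

```bash
python3 - <<'E'
from h import *
np.set_printoptions(precision=4,suppress=True)
plan([.4606,.1635,.036],np.pi/2-.242)
grab('top','top3');im,d=grab('side','side3');cv2.imwrite('pics/s3.png',cv2.resize(im[215:305,295:415,::-1],(800,600),interpolation=cv2.INTER_CUBIC))
E
python3 m4.py 3 .044
```

```text
pos [0.4613 0.1615 0.0504] turn [-0.0003 -0.001  -0.0113] shift after turn [0.0011 0.0018 0.0144] clock 6.1667 q6 -1.2242819990654288 F [ 1.3347 -0.0073 -0.4307]
top ((461.60223388671875, 160.10047912597656), (97.63002014160156, 128.83033752441406), 76.1490707397461)
side ((464.17462158203125, 158.736572265625), (102.50546264648438, 131.02877807617188), 75.53007507324219)
```

View pics/s3.png

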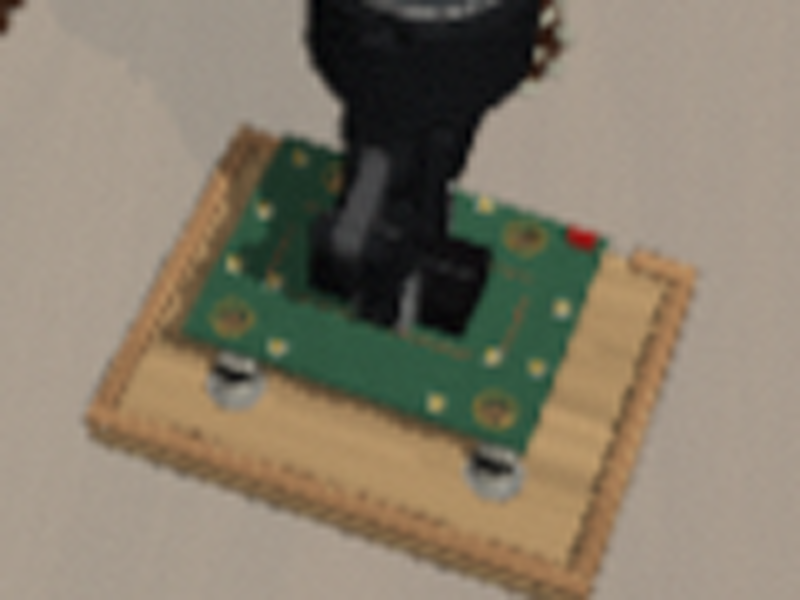

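In the picture the holes at (235,317) and (495,408) stand straight above their pins at (235,370) and (495,465), and the switch is at the gap. I make a small correction and lower onto the tips.

Request:
drive_tool(increments=[[0.0009,0.0018,0,-0.0003,-0.001,-0.006,1],[0,0,0.004,0,0,0,1],[0,0,0.004,0,0,0,1],[0,0,0.002,0,0,0,1],[0,0,0,0,0,0,1],[0,0,0,0,0,0,1]])

```text
clock: 6.77
tcp_pos: [0.4611, 0.1643, 0.0407]
tcp_rot: [0.385, 3.116, 0.001]
wrist_force: [-0.4, 0.6, -1.6]
grip_width: 0.0306
grip_force: 60.6
```

Request:
drive_tool(increments=[[0,0,0.001,0,0,0,1],[0,0,0.001,0,0,0,1],[0,0,0.001,0,0,0,1],[0,0,0,0,0,0,1],[0,0,0,0,0,0,1]])

```text
clock: 7.18
tcp_pos: [0.4613, 0.1643, 0.0378]
tcp_rot: [0.385, 3.116, 0.001]
wrist_force: [-0.4, 0.0, -1.4]
grip_width: 0.0307
grip_force: 60.6
```

Request:
drive_tool(increments=[[0.0002,-0.0004,0.001,0,0,0,1],[0,0,0.001,0,0,0,1],[0,0,0,0,0,0,1],[0,0,0,0,0,0,1]])

```text
clock: 7.52
tcp_pos: [0.461, 0.1639, 0.0358]
tcp_rot: [0.385, 3.116, 0.001]
wrist_force: [-0.6, 0.3, -0.1]
grip_width: 0.0306
grip_force: 60.6
```

Request:
drive_tool(increments=[[0,0,0.0007,0,0,0,1],[0,0,0.0007,0,0,0,1],[0,0,0,0,0,0,1],[0,0,0,0,0,0,1]])

```text
clock: 7.85
tcp_pos: [0.4607, 0.1641, 0.0343]
tcp_rot: [0.385, 3.117, 0.001]
wrist_force: [-1.4, 0.5, 0.0]
grip_width: 0.0307
grip_force: 60.9
```

Request:
drive_tool(increments=[[0,0,0.0006,0,0,0,1],[0,0,0,0,0,0,1],[0,0,0,0,0,0,1]])

```text
clock: 8.1
tcp_pos: [0.4607, 0.1641, 0.0339]
tcp_rot: [0.385, 3.117, 0.001]
wrist_force: [-3.8, 0.5, 4.0]
grip_width: 0.0304
grip_force: 61.2
```

```bash
python3 - <<'E'
from h import *
np.set_printoptions(precision=4,suppress=True)
s=monitor.get_state();print(s['wrist_force'],s['moment'],s['tcp_pos'])
plan([.461,.1635,.034],np.pi/2-.242)
E
```

```text
[-3.7937  0.4599  3.9683] [0.1931 0.6832 0.07  ] [0.4607 0.1641 0.0339]
pos [0.4607 0.1641 0.0339] turn [ 0.0006  0.0012 -0.0036] shift after turn [-0.0004 -0.0005 -0.0001] clock 8.1 q6 -1.2265427379459886 F [-3.7937  0.4599  3.9683]
```

Request:
drive_tool(increments=[[0.0005,0,0,0,0,0,1],[0,0,0,0,0,0,1],[0,0,0,0,0,0,1]])

```text
clock: 8.35
tcp_pos: [0.4607, 0.1641, 0.0339]
tcp_rot: [0.385, 3.116, 0.001]
wrist_force: [-3.3, 1.5, 2.9]
grip_width: 0.0305
grip_force: 61.0
```

Request:
drive_tool(increments=[[0,0,0,0,0,0,0.2],[0,0,0,0,0,0,-0.3],[0,0,0,0,0,0,-0.6],[0,0,0,0,0,0,-0.6],[0,0,0,0,0,0,-0.6]])

```text
clock: 8.77
tcp_pos: [0.4608, 0.164, 0.0339]
tcp_rot: [0.385, 3.115, 0.001]
wrist_force: [0.0, -0.5, -0.3]
grip_width: 0.0683
grip_force: 0.0
```

Request:
drive_tool(increments=[[0,0,-0.01,0,0,0,-0.6],[0,0,-0.03,0,0,0,-0.6],[0,0,-0.04,0,0,0,-0.6],[0,0,-0.04,0,0,0,1],[0,0,-0.02,0,0,0,1],[0,0,0,0,0,0,1],[0,0,0,0,0,0,1],[0,0,0,0,0,0,1]])

```text
clock: 9.43
tcp_pos: [0.4597, 0.164, 0.1734]
tcp_rot: [0.385, 3.117, 0.0]
wrist_force: [-1.1, -0.4, -0.4]
grip_width: 0.0075
grip_force: 0.0
```

```bash
python3 - <<'E'
from h import *
np.set_printoptions(precision=4,suppress=True)
s=monitor.get_state();print(s['wrist_force'],s['moment'],s['tcp_pos'])
grab('top','top4');im,d=grab('side','side4');cv2.imwrite('pics/s4.png',cv2.resize(im[215:305,295:415,::-1],(800,600),interpolation=cv2.INTER_CUBIC))
E
python3 m4.py 4 .032
```

```text
[-1.1303 -0.36   -0.4367] [-0.0078  0.0086  0.0338] [0.4597 0.164  0.1734]
top ((457.0430908203125, 146.24871826171875), (65.68975830078125, 129.39920043945312), 76.52339172363281)
side ((462.2771301269531, 164.92263793945312), (102.5182876586914, 129.27633666992188), 76.11700439453125)
```

View pics/s4.png

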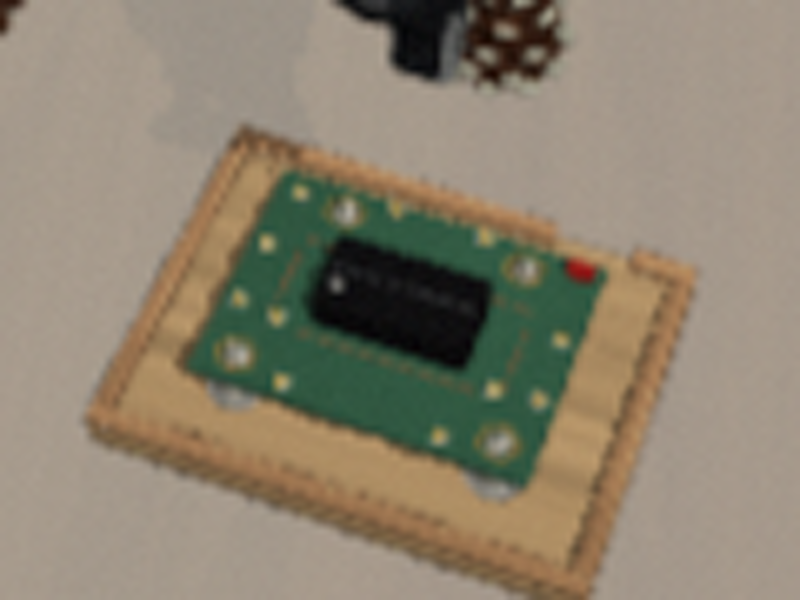

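The board lies on all four pins, with white tips showing in the holes at (235,353), (347,210), (525,268) and (498,440). I now press with the shut fingers, starting on the +y side midway between pins 0 and 1.

Request:
drive_tool(increments=[[0,0.012,0,0,0,0,1],[0,0.012,0.01,0,0,0,1],[0,0.012,0.03,0,0,0,1],[0,0,0.04,0,0,0,1],[0,0,0.03,0,0,0,1],[0,0,0.018,0,0,0,1],[0,0,0,0,0,0,1],[0,0,0,0,0,0,1]])

```text
clock: 10.2
tcp_pos: [0.4679, 0.1993, 0.0443]
tcp_rot: [-0.385, -3.116, 0.001]
wrist_force: [-0.6, 0.8, 0.2]
grip_width: 0.0
grip_force: 0.0
```

```bash
python3 - <<'E'
from h import *
np.set_printoptions(precision=4,suppress=True)
plan([.4693,.1985,.035],np.pi/2-.242)
E
```

```text
pos [0.4679 0.1993 0.0443] turn [-0.0008 -0.002  -0.0036] shift after turn [-0.0015 -0.0004  0.0093] clock 10.2 q6 -1.1564119315367694 F [-0.6022  0.8485  0.1898]
```

Request:
drive_tool(increments=[[-0.001,0,0.004,0,0,0,1],[0,0,0.004,0,0,0,1],[0,0,0.002,0,0,0,1],[0,0,0.001,0,0,0,1],[0,0,0,0,0,0,1]])

```text
clock: 10.62
tcp_pos: [0.4706, 0.1988, 0.0353]
tcp_rot: [0.385, 3.115, 0.001]
wrist_force: [-0.2, -0.1, -0.2]
grip_width: -0.0004
grip_force: 0.0
```

Request:
drive_tool(increments=[[0,0,0.0005,0,0,0,1],[0,0,0.0005,0,0,0,1],[0,0,0,0,0,0,1]])

```text
clock: 10.87
tcp_pos: [0.4704, 0.1988, 0.0341]
tcp_rot: [0.385, 3.116, 0.001]
wrist_force: [-0.1, 0.6, -0.0]
grip_width: -0.0002
grip_force: 0.0
```

Request:
drive_tool(increments=[[0,0,0.0005,0,0,0,1],[0,0,0.0005,0,0,0,1],[0,0,0.0005,0,0,0,1],[0,0,0,0,0,0,1]])

```text
clock: 11.2
tcp_pos: [0.4703, 0.1987, 0.0323]
tcp_rot: [0.385, 3.116, 0.001]
wrist_force: [0.1, 0.3, 0.3]
grip_width: -0.0001
grip_force: 0.0
```

Request:
drive_tool(increments=[[0,0,0.0005,0,0,0,1],[0,0,0.0005,0,0,0,1],[0,0,0,0,0,0,1]])

```text
clock: 11.45
tcp_pos: [0.4704, 0.1988, 0.0316]
tcp_rot: [0.385, 3.116, 0.001]
wrist_force: [-1.2, 0.3, 2.0]
grip_width: 0.0
grip_force: 1.2
```

Request:
drive_tool(increments=[[0,0,0.0005,0,0,0,1],[0,0,0.0005,0,0,0,1],[0,0,0,0,0,0,1]])

```text
clock: 11.7
tcp_pos: [0.4706, 0.1988, 0.0309]
tcp_rot: [0.385, 3.115, 0.001]
wrist_force: [-1.8, -1.3, 5.5]
grip_width: -0.0005
grip_force: 2.9
```

Request:
drive_tool(increments=[[0,0,0.0005,0,0,0,1],[0,0,0.0005,0,0,0,1],[0,0,0,0,0,0,1]])

```text
clock: 11.95
tcp_pos: [0.4708, 0.1989, 0.0302]
tcp_rot: [0.385, 3.115, 0.001]
wrist_force: [-1.5, 0.2, 8.8]
grip_width: -0.0001
grip_force: 4.2
```

Request:
drive_tool(increments=[[0,0,0.0005,0,0,0,1],[0,0,0.0005,0,0,0,1],[0,0,0,0,0,0,1]])

```text
clock: 12.2
tcp_pos: [0.4709, 0.199, 0.0295]
tcp_rot: [0.385, 3.115, 0.001]
wrist_force: [-4.0, -0.0, 11.0]
grip_width: 0.0001
grip_force: 5.4
```

Request:
drive_tool(increments=[[0,0,0.0005,0,0,0,1],[0,0,0,0,0,0,1]])

```text
clock: 12.37
tcp_pos: [0.471, 0.199, 0.0292]
tcp_rot: [0.385, 3.115, 0.002]
wrist_force: [-3.8, -0.1, 13.3]
grip_width: 0.0002
grip_force: 6.4
```

Request:
drive_tool(increments=[[0,0,0.0005,0,0,0,1],[0,0,0,0,0,0,1]])

```text
clock: 12.53
tcp_pos: [0.471, 0.1991, 0.0283]
tcp_rot: [0.385, 3.114, 0.002]
wrist_force: [-1.2, 0.6, 5.7]
grip_width: -0.0
grip_force: 3.1
```

Request:
drive_tool(increments=[[0,0,0.0004,0,0,0,1],[0,0,0,0,0,0,1]])

```text
clock: 12.7
tcp_pos: [0.4709, 0.1991, 0.0277]
tcp_rot: [0.385, 3.115, 0.002]
wrist_force: [-2.0, 0.6, 6.6]
grip_width: 0.0004
grip_force: 3.4
```

Request:
drive_tool(increments=[[0,0,0.0004,0,0,0,1],[0,0,0,0,0,0,1]])

```text
clock: 12.87
tcp_pos: [0.4709, 0.1991, 0.0274]
tcp_rot: [0.385, 3.115, 0.002]
wrist_force: [-3.0, 0.5, 8.5]
grip_width: 0.0002
grip_force: 4.1
```

The +y pair passed the heads: the force fell from 13 to 6 N. Now I cross to the −y side, over the box.

Request:
drive_tool(increments=[[0,0,-0.015,0,0,0,1],[0,0,-0.02,0,0,0,1],[0.001,-0.024,0,0,0,0,1],[0,-0.024,0,0,0,0,1],[0,-0.024,0,0,0,0,1],[0,0,0.01,0,0,0,1],[0,0,0.01,0,0,0,1],[0,0,0,0,0,0,1]])

```text
clock: 13.53
tcp_pos: [0.4504, 0.1293, 0.0395]
tcp_rot: [-0.386, -3.117, -0.0]
wrist_force: [-0.3, 0.1, -0.1]
grip_width: 0.0001
grip_force: 0.0
```

```bash
python3 - <<'E'
from h import *
np.set_printoptions(precision=4,suppress=True)
plan([.4525,.1285,.034],np.pi/2-.242)
E
```

```text
pos [0.4504 0.1293 0.0395] turn [ 0.0002 -0.0011 -0.0047] shift after turn [-0.0022 -0.0002  0.0055] clock 13.5333 q6 -1.2994660364585489 F [-0.3223  0.0799 -0.1184]
```

Request:
drive_tool(increments=[[-0.0015,0,0.003,0,0,0,1],[0,0,0.003,0,0,0,1],[0,0,0.001,0,0,0,1],[0,0,0,0,0,0,1],[0,0,0,0,0,0,1]])

```text
clock: 13.95
tcp_pos: [0.4533, 0.1291, 0.0345]
tcp_rot: [0.384, 3.116, 0.001]
wrist_force: [0.6, 0.6, -0.2]
grip_width: 0.0002
grip_force: 0.0
```

Request:
drive_tool(increments=[[0,0,0.0005,0,0,0,1],[0,0,0.0005,0,0,0,1],[0,0,0,0,0,0,1]])

```text
clock: 14.2
tcp_pos: [0.4533, 0.1288, 0.0336]
tcp_rot: [0.385, 3.116, 0.001]
wrist_force: [-0.2, -0.2, 0.1]
grip_width: -0.0001
grip_force: 0.0
```

Request:
drive_tool(increments=[[0,0,0.0005,0,0,0,1],[0,0,0.0005,0,0,0,1],[0,0,0,0,0,0,1]])

```text
clock: 14.45
tcp_pos: [0.4532, 0.1288, 0.0325]
tcp_rot: [0.385, 3.116, 0.001]
wrist_force: [-0.0, -0.2, 0.5]
grip_width: -0.0002
grip_force: 0.0
```

Request:
drive_tool(increments=[[0,0,0.0005,0,0,0,1],[0,0,0.0005,0,0,0,1],[0,0,0.0005,0,0,0,1],[0,0,0,0,0,0,1]])

```text
clock: 14.78
tcp_pos: [0.4534, 0.1287, 0.0313]
tcp_rot: [0.385, 3.116, 0.001]
wrist_force: [-1.2, -1.3, 4.6]
grip_width: 0.0001
grip_force: 2.1
```

Request:
drive_tool(increments=[[0,0,0.0005,0,0,0,1],[0,0,0.0005,0,0,0,1],[0,0,0.0005,0,0,0,1],[0,0,0,0,0,0,1]])

```text
clock: 15.12
tcp_pos: [0.4535, 0.1287, 0.03]
tcp_rot: [0.385, 3.116, 0.0]
wrist_force: [-3.1, -1.9, 7.5]
grip_width: -0.0001
grip_force: 3.8
```

Request:
drive_tool(increments=[[0,0,0.0005,0,0,0,1],[0,0,0.0003,0,0,0,1],[0,0,0,0,0,0,1]])

```text
clock: 15.37
tcp_pos: [0.4536, 0.1287, 0.0294]
tcp_rot: [0.385, 3.116, 0.0]
wrist_force: [-3.5, -1.8, 10.3]
grip_width: 0.0
grip_force: 5.0
```

Request:
drive_tool(increments=[[0,0,0.0005,0,0,0,1],[0,0,0.0003,0,0,0,1],[0,0,0,0,0,0,1]])

```text
clock: 15.62
tcp_pos: [0.4537, 0.1287, 0.0288]
tcp_rot: [0.385, 3.115, 0.0]
wrist_force: [-3.8, -0.8, 12.2]
grip_width: -0.0001
grip_force: 6.0
```

Request:
drive_tool(increments=[[0,0,0.0005,0,0,0,1],[0,0,0.0003,0,0,0,1],[0,0,0,0,0,0,1]])

```text
clock: 15.87
tcp_pos: [0.4536, 0.1287, 0.0276]
tcp_rot: [0.385, 3.115, 0.001]
wrist_force: [-1.7, -1.5, 6.3]
grip_width: 0.0002
grip_force: 3.0
```

Request:
drive_tool(increments=[[0,0,0.0005,0,0,0,1],[0,0,0.0003,0,0,0,1],[0,0,0,0,0,0,1]])

```text
clock: 16.12
tcp_pos: [0.4536, 0.1288, 0.0271]
tcp_rot: [0.385, 3.115, 0.001]
wrist_force: [-2.8, -1.3, 9.7]
grip_width: -0.0005
grip_force: 5.0
```

Request:
drive_tool(increments=[[0,0,0.0005,0,0,0,1],[0,0,0,0,0,0,1]])

```text
clock: 16.28
tcp_pos: [0.4537, 0.1288, 0.0267]
tcp_rot: [0.385, 3.115, 0.001]
wrist_force: [-3.6, -0.7, 10.1]
grip_width: -0.0001
grip_force: 5.5
```

The −y pair has passed too. I go on to the click on this side.

Request:
drive_tool(increments=[[0,0,0.0005,0,0,0,1],[0,0,0,0,0,0,1]])

```text
clock: 16.45
tcp_pos: [0.4537, 0.1287, 0.0261]
tcp_rot: [0.385, 3.115, 0.001]
wrist_force: [-3.4, -2.1, 9.8]
grip_width: -0.0003
grip_force: 5.0
```

Request:
drive_tool(increments=[[0,0,0.0005,0,0,0,1],[0,0,0,0,0,0,1]])

```text
clock: 16.62
tcp_pos: [0.4537, 0.1287, 0.0256]
tcp_rot: [0.385, 3.115, 0.001]
wrist_force: [-3.9, -1.0, 11.2]
grip_width: 0.0001
grip_force: 5.5
```

Request:
drive_tool(increments=[[0,0,0.0005,0,0,0,1],[0,0,0,0,0,0,1]])

```text
clock: 16.78
tcp_pos: [0.4537, 0.1288, 0.0255]
tcp_rot: [0.384, 3.116, 0.0]
wrist_force: [-5.3, -1.7, 15.8]
grip_width: 0.0
grip_force: 7.6
```

Request:
drive_tool(increments=[[0,0,0.0004,0,0,0,1],[0,0,0,0,0,0,1]])

```text
clock: 16.95
tcp_pos: [0.4537, 0.1288, 0.0253]
tcp_rot: [0.384, 3.116, 0.0]
wrist_force: [-6.1, -2.2, 19.0]
grip_width: 0.0001
grip_force: 9.0
```

The force stiffens at the collar height, so the −y side is home. Back to the +y side.

Request:
drive_tool(increments=[[0,0,-0.016,0,0,0,1],[0,0,-0.02,0,0,0,1],[0,0.024,0,0,0,0,1],[0,0.024,0,0,0,0,1],[0,0.024,0,0,0,0,1],[0,0,0.01,0,0,0,1],[0,0,0.012,0,0,0,1],[0,0,0,0,0,0,1]])

```text
clock: 17.62
tcp_pos: [0.4682, 0.198, 0.035]
tcp_rot: [-0.384, -3.115, 0.002]
wrist_force: [-1.5, 0.8, -0.1]
grip_width: 0.0
grip_force: 0.0
```

Request:
drive_tool(increments=[[0,0,0.004,0,0,0,1],[0,0,0.002,0,0,0,1],[0,0,0,0,0,0,1],[0,0,0,0,0,0,1]])

```text
clock: 17.95
tcp_pos: [0.4708, 0.1981, 0.032]
tcp_rot: [0.386, 3.116, 0.001]
wrist_force: [0.3, -0.2, -0.1]
grip_width: -0.0002
grip_force: 0.0
```

```bash
python3 - <<'E'
from h import *
np.set_printoptions(precision=4,suppress=True)
plan([.4693,.1985,.035],np.pi/2-.242)
E
```

```text
pos [0.4708 0.1981 0.032 ] turn [ 0.0007  0.0018 -0.0047] shift after turn [ 0.0016 -0.     -0.003 ] clock 17.95 q6 -1.1583199093587178 F [ 0.3128 -0.1762 -0.1026]
```

Request:
drive_tool(increments=[[0.0015,0,0.001,0,0,0,1],[0,0,0.001,0,0,0,1],[0,0,0.001,0,0,0,1],[0,0,0,0,0,0,1]])

```text
clock: 18.28
tcp_pos: [0.4693, 0.199, 0.029]
tcp_rot: [0.385, 3.116, 0.001]
wrist_force: [-0.1, -0.6, 0.4]
grip_width: -0.0
grip_force: 0.0
```

Request:
drive_tool(increments=[[0,0,0.0005,0,0,0,1],[0,0,0.0005,0,0,0,1],[0,0,0,0,0,0,1]])

```text
clock: 18.53
tcp_pos: [0.4695, 0.1991, 0.0282]
tcp_rot: [0.385, 3.116, 0.001]
wrist_force: [-0.1, 0.3, 2.5]
grip_width: -0.0001
grip_force: 1.4
```

Request:
drive_tool(increments=[[0,0,0.0005,0,0,0,1],[0,0,0.0005,0,0,0,1],[0,0,0,0,0,0,1]])

```text
clock: 18.78
tcp_pos: [0.4695, 0.1991, 0.0274]
tcp_rot: [0.385, 3.116, 0.001]
wrist_force: [-2.0, -0.0, 5.5]
grip_width: 0.0003
grip_force: 2.8
```

Request:
drive_tool(increments=[[0,0,0.0005,0,0,0,1],[0,0,0.0005,0,0,0,1],[0,0,0,0,0,0,1]])

```text
clock: 19.03
tcp_pos: [0.4696, 0.1992, 0.0267]
tcp_rot: [0.385, 3.116, 0.001]
wrist_force: [-2.1, -0.9, 8.0]
grip_width: 0.0001
grip_force: 3.9
```

Request:
drive_tool(increments=[[0,0,0.0005,0,0,0,1],[0,0,0.0005,0,0,0,1],[0,0,0,0,0,0,1]])

```text
clock: 19.28
tcp_pos: [0.4696, 0.1992, 0.0257]
tcp_rot: [0.385, 3.116, 0.001]
wrist_force: [-2.6, -0.6, 8.2]
grip_width: -0.0004
grip_force: 4.1
```

Request:
drive_tool(increments=[[0,0,0.0005,0,0,0,1],[0,0,0,0,0,0,1]])

```text
clock: 19.45
tcp_pos: [0.4696, 0.1992, 0.0254]
tcp_rot: [0.385, 3.116, 0.001]
wrist_force: [-4.0, -1.0, 11.7]
grip_width: 0.0002
grip_force: 5.9
```

Request:
drive_tool(increments=[[0,0,0.0005,0,0,0,1],[0,0,0,0,0,0,1]])

```text
clock: 19.62
tcp_pos: [0.4697, 0.1992, 0.0251]
tcp_rot: [0.384, 3.116, 0.001]
wrist_force: [-4.4, -0.6, 13.6]
grip_width: -0.0002
grip_force: 6.8
```

Request:
drive_tool(increments=[[0,0,0.0003,0,0,0,1],[0,0,0,0,0,0,1]])

```text
clock: 19.78
tcp_pos: [0.4696, 0.1992, 0.0251]
tcp_rot: [0.384, 3.116, 0.001]
wrist_force: [-5.9, -0.8, 15.5]
grip_width: -0.0001
grip_force: 7.7
```

Request:
drive_tool(increments=[[0,0,-0.001,0,0,0,1],[0,0,-0.0003,0,0,0,1],[0,0,0,0,0,0,1]])

```text
clock: 20.03
tcp_pos: [0.4696, 0.1992, 0.0257]
tcp_rot: [0.385, 3.115, 0.001]
wrist_force: [-2.6, -0.1, 7.2]
grip_width: -0.0003
grip_force: 4.0
```

Request:
drive_tool(increments=[[0,0,-0.0004,0,0,0,1],[0,0,0,0,0,0,1],[0,0,0,0,0,0,1]])

```text
clock: 20.28
tcp_pos: [0.4696, 0.1992, 0.0257]
tcp_rot: [0.385, 3.115, 0.001]
wrist_force: [-0.3, 0.5, 5.7]
grip_width: -0.0003
grip_force: 2.9
```

Request:
drive_tool(increments=[[0,0,-0.0004,0,0,0,1],[0,0,0,0,0,0,1],[0,0,0,0,0,0,1]])

```text
clock: 20.53
tcp_pos: [0.4695, 0.1991, 0.0258]
tcp_rot: [0.385, 3.116, 0.001]
wrist_force: [0.2, 0.6, 2.1]
grip_width: 0.0001
grip_force: 1.3
```

Request:
drive_tool(increments=[[0,0,-0.0005,0,0,0,1],[0,0,0,0,0,0,1],[0,0,0,0,0,0,1]])

```text
clock: 20.78
tcp_pos: [0.4691, 0.1989, 0.026]
tcp_rot: [0.385, 3.116, 0.0]
wrist_force: [0.4, 0.2, -0.2]
grip_width: 0.0004
grip_force: 0.0
```

Request:
drive_tool(increments=[[0,0,-0.015,0,0,0,1],[0,0,-0.02,0,0,0,1],[0,-0.024,0,0,0,0,1],[0,-0.024,0,0,0,0,1],[0,-0.024,0,0,0,0,1],[0,0,0.01,0,0,0,1],[0,0,0.012,0,0,0,1],[0,0,0.006,0,0,0,1]])

```text
clock: 21.45
tcp_pos: [0.4511, 0.129, 0.032]
tcp_rot: [0.387, 3.117, 0.001]
wrist_force: [-0.1, -0.4, -1.0]
grip_width: -0.0005
grip_force: 0.0
```

Request:
drive_tool(increments=[[0,0,0.002,0,0,0,1],[0,0,0.001,0,0,0,1],[0,0,0,0,0,0,1],[0,0,0,0,0,0,1]])

```text
clock: 21.78
tcp_pos: [0.4521, 0.1295, 0.0305]
tcp_rot: [0.384, 3.116, 0.001]
wrist_force: [-0.9, -0.1, -0.1]
grip_width: 0.0006
grip_force: 0.0
```

+y is home: contact was lost at z 26.0 mm. I probe the −y side the same way.

Request:
drive_tool(increments=[[0,0,0.001,0,0,0,1],[0,0,0.001,0,0,0,1],[0,0,0.001,0,0,0,1],[0,0,0,0,0,0,1]])

```text
clock: 22.12
tcp_pos: [0.4518, 0.1292, 0.0272]
tcp_rot: [0.385, 3.116, 0.001]
wrist_force: [0.2, -0.1, 0.6]
grip_width: 0.0001
grip_force: 0.0
```

Request:
drive_tool(increments=[[0,0,0.0005,0,0,0,1],[0,0,0.0005,0,0,0,1],[0,0,0,0,0,0,1]])

```text
clock: 22.37
tcp_pos: [0.4518, 0.1292, 0.0262]
tcp_rot: [0.385, 3.116, 0.001]
wrist_force: [-0.9, -0.3, -0.6]
grip_width: 0.0
grip_force: 0.0
```

Request:
drive_tool(increments=[[0,0,0.0005,0,0,0,1],[0,0,0.0005,0,0,0,1],[0,0,0,0,0,0,1]])

```text
clock: 22.62
tcp_pos: [0.4519, 0.1292, 0.0257]
tcp_rot: [0.385, 3.116, 0.001]
wrist_force: [-3.1, -0.3, 6.3]
grip_width: -0.0003
grip_force: 3.2
```

Both sides are home. I retreat and look.

Request:
drive_tool(increments=[[0,0,-0.01,0,0,0,1],[0,0,-0.03,0,0,0,1],[0,0,-0.04,0,0,0,1],[0,-0.03,-0.04,0,0,0,1],[0,-0.04,-0.02,0,0,0,1],[0,-0.04,0,0,0,0,1],[0,0,0,0,0,0,1],[0,0,0,0,0,0,1]])

```text
clock: 23.28
tcp_pos: [0.4269, 0.0281, 0.1582]
tcp_rot: [0.392, 3.113, 0.001]
wrist_force: [-0.0, 0.7, -0.6]
grip_width: 0.0001
grip_force: 0.0
```

```bash
python3 - <<'E'
from h import *
np.set_printoptions(precision=4,suppress=True)
s=monitor.get_state();print(s['wrist_force'],s['tcp_pos'])
im,_=grab('top','top5');a=cv2.resize(im[210:275,220:310,::-1],(415,300));im,d=grab('side','side5');b=cv2.resize(im[215:305,295:415,::-1],(400,300),interpolation=cv2.INTER_CUBIC)
cv2.imwrite('pics/s5.png',np.hstack([a[:,:400],b]))
E
python3 m4.py 5 .0256
```

```text
[-0.0297  0.742  -0.6423] [0.4269 0.0281 0.1582]
top ((461.1851501464844, 163.29234313964844), (98.48307037353516, 129.17901611328125), 75.96736145019531)
side ((462.6216125488281, 165.17401123046875), (102.31442260742188, 129.6253662109375), 75.94943237304688)
```

View pics/s5.png

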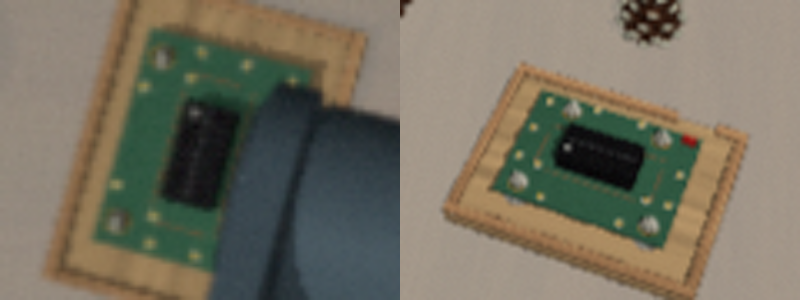

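All four white heads stand open above the board, at side crop (572,110), (662,137), (518,180) and (648,225). The board is level and the hand is clear, so I hand in.

```bash
python3 -c "
from station import job;print(job.job_done())"
```

```text
the job is handed in; nothing more can be done
None
```

The board is fitted on all four snap pins: both sides held at click height when probed, all four heads show above the board, the hand is clear, and the job is handed in at about 23 s (no verdict was returned).

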